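Transfer sample bottles to the analyser rack in reverse order

ROBOT

A 6-joint arm with a two-finger parallel gripper is mounted at the origin on a cart in front of the work surface, level with it; the furniture and walls round the work are solid. World frame = base frame: x ahead of the robot, y to its left, z up, the work surface at z = 0. Lengths are in mm, angles in rad, forces in N, time in s.
With the tool pointing down it reaches from about 350 to 975 mm from the base axis. Payload 4.9 kg.
Tool frame: the origin (TCP) lies on the centre line of the jaws, within the pads' length; the fingertips stand 14 mm ahead of it and the grasp point (between the pads) lies 5 mm behind it (bot.nose_length is the distance from the TCP to the fingertips, in mm); z points along the fingers, y is the line along which they close (so a half turn about z gives the same grasp; the last joint's range is limited). The gripper opens to 85 mm and grips with 20 to 120 N. Pads are 22 mm wide; open, the fingers measure 114 mm over their backs; the gripper's body (76 mm by 85 mm) begins 54 mm behind the grasp point. The pads swing forward as they close: fully open they stand 13 mm farther back than shut.
Start: joints at [-1.224, 0.053, 1.613, -0, 1.476, -0.119], TCP at [280.703, -558.397, 245.304] pointing down, gripper open.
Joint ranges: [-3.01, 3.01], [-1.01, 2.22], [0.06, 2.58], [-1.02, 4.17], [0.09, 2.62], [-3.14, 3.14]. Speed limits (rad/s): [2.57, 2.57, 3.14, 3.14, 3.14, 3.14].

INTERFACE

Orientations are given as a rotation vector (axis times angle).
In Python, from bench import readout, capture, camera_params, bot, boxes_of, cut_out gives the robot as it stands.
- The arm moves only by the shell command python3 -m inch 'ROWS' [FORCE]. ROWS is JSON, one flat list of numbers, 5 for each row, row after row: the shift along the world's x, y, z in mm, then the turn about the world's z in rad, then the finger opening in mm, from 0 to 85.4. In form: [dx, dy, dz, twist, gripper, dx, dy, dz, twist, gripper, ...]. A call has 1 to 5 rows; each row is the pose to reach, as a shift and turn from the pose commanded when the call began; what a row does not reach only later rows make up. A row lasts 1/10 s, in which the tool goes at most 50 mm and 8.59 degrees, less where a joint would pass 70% of its speed; a pose out of reach is approached as far as the arm can. A call with a gripper value outside its range is refused whole. The fingers move at their own pace and stop on an object; FORCE is the grip in N (left out, the last holds). Time passes only in rows, so rows that repeat a pose let the fingers close. It gives the time, the measured TCP pose, the force, the opening and the grip force at its end, in the units of the state.
- readout.state(): the state, without advancing time (a new reading comes with each control period).
- capture(name): name is "side" or "top"; returns (picture, depth): 384x512x3 uint8, blue, green, red; 384x512 float32, mm along the optical axis (not along the pixel's ray), 0 where there is no reading.
- camera_params(name): a dict with "K" (3x3 intrinsics, pixels), "R" (3x3) and "t" (3): a world point X has camera coordinates R X + t. Camera axes: x right, y down, z forward; pixel columns grow to the right and rows downward; lengths in mm; the calibration is good to about 2 mm. A picture is of the moment at which its call begins. camera_params takes no time and is no camera call.
- bot.job_done(): hands the job in; it is judged then, once.
Trained networks look in the newest picture that a camera, given by its name, has taken for a name from the list of things; names that differ only in an ending like _2 or _b are one class to them, and where a whole thing is asked for, a point or a joint stands for the part that bears it (a point fixed in the world has none). Each returns a list of dicts, best first, with "conf" (0 to 1); they miss things now and then, are a little off and sometimes report something else, mostly with a low value. They report only what shows in the picture. A call takes as long as a camera call.
- boxes_of(camera, query): "point" ([x, y, z] in mm, in the coordinates of the camera as it stood for that picture, good to about 4 mm: the middle of the surface that is visible of it).
- cut_out(camera, query): "region" (384x512 bool, what is visible of it).
The state is a dict: "t": time; "qpos": joint angles; "joint_velocities": joint speeds; "joint_efforts": joint torques, N m; "tcp_pos": TCP position; "orientation": TCP orientation; "wrist_force": force on the tool from outside, world axes, zero at the start; "moment": the same for the moment, N m; "gripper_width": opening from 0.0 (shut) to 1.0 (fully open); "grip_force": force on a finger pad.
Only numpy, scipy, OpenCV 4.12 (cv2) and the standard library are available. Lean on these libraries where they do the work, as an engineer would, in place of code of your own. Each camera call takes 0.05 s, during which the arm holds its last target. There are 200 camera calls.

TASK

Move the four sample bottles from the grey delivery rack into the teal analyser rack in reverse order, because the analyser reads its rack from the other end: the bottle next to the black grip of the grey rack goes into the well farthest from the black grip of the teal rack, the next one into the next well, and so on, until the last goes beside the teal rack's grip. Set every bottle down upright to the bottom of its well, without tipping one over or dropping it.

Things in the scene. Friction and masses are not known exactly. Their poses are not given: they have to be found in the camera images.
- grey_rack: Grey delivery rack, full at the start: fixed block 80 x 252 x 22 mm with a row of four round wells, 44 mm wide, 14 mm deep (floor 8 mm above the bench). Black grip on one end only (66 x 14 mm, 38 mm high). Origin: on the bench under the middle of the row. y runs along the row to the black grip; well centres at y = 93, 31, -31, -93 mm, x = 0; block from x = -48 to +32 mm.
- teal_rack: Dark teal analyser rack, empty: fixed block 80 x 252 x 22 mm with a row of four round wells, 44 mm wide, 14 mm deep (floor 8 mm above the bench). Black grip on one end only (66 x 14 mm, 38 mm high). Origin: on the bench under the middle of the row. y runs along the row to the black grip; well centres at y = 93, 31, -31, -93 mm, x = 0; block from x = -48 to +32 mm.
- bottle_red: Sample bottle with red cap and red band: round white plastic bottle, 34 mm in diameter (the band 1 mm more at most), 84 mm tall, 50 to 100 g, standing upright in a well of the grey rack. Origin: centre of its underside; z is its axis, upward. Neighbouring bottles are 62 mm apart, centre to centre.
- bottle_yellow: Sample bottle with yellow cap and yellow band: round white plastic bottle, 34 mm in diameter (the band 1 mm more at most), 84 mm tall, 50 to 100 g, standing upright in a well of the grey rack. Origin: centre of its underside; z is its axis, upward. Neighbouring bottles are 62 mm apart, centre to centre.
- bottle_green: Sample bottle with green cap and green band: round white plastic bottle, 34 mm in diameter (the band 1 mm more at most), 84 mm tall, 50 to 100 g, standing upright in a well of the grey rack. Origin: centre of its underside; z is its axis, upward. Neighbouring bottles are 62 mm apart, centre to centre.
- bottle_blue: Sample bottle with blue cap and blue band: round white plastic bottle, 34 mm in diameter (the band 1 mm more at most), 84 mm tall, 50 to 100 g, standing upright in a well of the grey rack. Origin: centre of its underside; z is its axis, upward. Neighbouring bottles are 62 mm apart, centre to centre.
- clip_red: Flat red clip (16 x 34 mm, 6 mm high), fixed on the margin of the grey rack beside the well where the bottle with the red cap stands at the start; it stays there and shows where that bottle came from. Origin: centre of its underside, on the top face of the rack, 36 mm from the well's centre, across the row.
- clip_yellow: Flat yellow clip (16 x 34 mm, 6 mm high), fixed on the margin of the grey rack beside the well where the bottle with the yellow cap stands at the start; it stays there and shows where that bottle came from. Origin: centre of its underside, on the top face of the rack, 36 mm from the well's centre, across the row.
- clip_green: Flat green clip (16 x 34 mm, 6 mm high), fixed on the margin of the grey rack beside the well where the bottle with the green cap stands at the start; it stays there and shows where that bottle came from. Origin: centre of its underside, on the top face of the rack, 36 mm from the well's centre, across the row.
- clip_blue: Flat blue clip (16 x 34 mm, 6 mm high), fixed on the margin of the grey rack beside the well where the bottle with the blue cap stands at the start; it stays there and shows where that bottle came from. Origin: centre of its underside, on the top face of the rack, 36 mm from the well's centre, across the row.

How it is judged (in metres and radians):
At the end, for the whole second after the job is handed in: Each bottle stands upright (within 0.1 rad) and at rest on the floor of the teal rack's well that mirrors its starting well (y in the teal rack = minus the y of its own colour's clip in the grey rack), within 8 mm of the well's centre along and across the row (x of bottle_red in the frame of teal_rack between -0.008 and 0.008 m and z of bottle_red in the frame of teal_rack between 0.004 and 0.013 m and angle between each of bottle_red, bottle_yellow, bottle_green, bottle_blue's own z axis and vertical below 0.1 rad and linear speed of each of bottle_red, bottle_yellow, bottle_green, bottle_blue below 0.02 m/s and (y of clip_red in the frame of grey_rack below -0.113 m or y of clip_red in the frame of grey_rack above -0.073 m or y of bottle_red in the frame of teal_rack between 0.085 and 0.101 m) and (y of clip_red in the frame of grey_rack below -0.051 m or y of clip_red in the frame of grey_rack above -0.011 m or y of bottle_red in the frame of teal_rack between 0.023 and 0.039 m) and (y of clip_red in the frame of grey_rack below 0.011 m or y of clip_red in the frame of grey_rack above 0.051 m or y of bottle_red in the frame of teal_rack between -0.039 and -0.023 m) and (y of clip_red in the frame of grey_rack below 0.073 m or y of clip_red in the frame of grey_rack above 0.113 m or y of bottle_red in the frame of teal_rack between -0.101 and -0.085 m) and x of bottle_yellow in the frame of teal_rack between -0.008 and 0.008 m and z of bottle_yellow in the frame of teal_rack between 0.004 and 0.013 m and (y of clip_yellow in the frame of grey_rack below -0.113 m or y of clip_yellow in the frame of grey_rack above -0.073 m or y of bottle_yellow in the frame of teal_rack between 0.085 and 0.101 m) and (y of clip_yellow in the frame of grey_rack below -0.051 m or y of clip_yellow in the frame of grey_rack above -0.011 m or y of bottle_yellow in the frame of teal_rack between 0.023 and 0.039 m) and (y of clip_yellow in the frame of grey_rack below 0.011 m or y of clip_yellow in the frame of grey_rack above 0.051 m or y of bottle_yellow in the frame of teal_rack between -0.039 and -0.023 m) and (y of clip_yellow in the frame of grey_rack below 0.073 m or y of clip_yellow in the frame of grey_rack above 0.113 m or y of bottle_yellow in the frame of teal_rack between -0.101 and -0.085 m) and x of bottle_green in the frame of teal_rack between -0.008 and 0.008 m and z of bottle_green in the frame of teal_rack between 0.004 and 0.013 m and (y of clip_green in the frame of grey_rack below -0.113 m or y of clip_green in the frame of grey_rack above -0.073 m or y of bottle_green in the frame of teal_rack between 0.085 and 0.101 m) and (y of clip_green in the frame of grey_rack below -0.051 m or y of clip_green in the frame of grey_rack above -0.011 m or y of bottle_green in the frame of teal_rack between 0.023 and 0.039 m) and (y of clip_green in the frame of grey_rack below 0.011 m or y of clip_green in the frame of grey_rack above 0.051 m or y of bottle_green in the frame of teal_rack between -0.039 and -0.023 m) and (y of clip_green in the frame of grey_rack below 0.073 m or y of clip_green in the frame of grey_rack above 0.113 m or y of bottle_green in the frame of teal_rack between -0.101 and -0.085 m) and x of bottle_blue in the frame of teal_rack between -0.008 and 0.008 m and z of bottle_blue in the frame of teal_rack between 0.004 and 0.013 m and (y of clip_blue in the frame of grey_rack below -0.113 m or y of clip_blue in the frame of grey_rack above -0.073 m or y of bottle_blue in the frame of teal_rack between 0.085 and 0.101 m) and (y of clip_blue in the frame of grey_rack below -0.051 m or y of clip_blue in the frame of grey_rack above -0.011 m or y of bottle_blue in the frame of teal_rack between 0.023 and 0.039 m) and (y of clip_blue in the frame of grey_rack below 0.011 m or y of clip_blue in the frame of grey_rack above 0.051 m or y of bottle_blue in the frame of teal_rack between -0.039 and -0.023 m) and (y of clip_blue in the frame of grey_rack below 0.073 m or y of clip_blue in the frame of grey_rack above 0.113 m or y of bottle_blue in the frame of teal_rack between -0.101 and -0.085 m)); the robot touches nothing.
It fails at once if a bottle is tipped over (more than 0.7 rad) (angle between any of bottle_red, bottle_yellow, bottle_green, bottle_blue's own z axis and vertical above 0.7 rad).
It fails at once if a bottle is let go in the air (its underside over 60 mm above the bench, touched by no finger) ((contact force between the fingers and bottle_red below 0.02 N and height (world z) of bottle_red above 0.06 m) or (contact force between the fingers and bottle_yellow below 0.02 N and height (world z) of bottle_yellow above 0.06 m) or (contact force between the fingers and bottle_green below 0.02 N and height (world z) of bottle_green above 0.06 m) or (contact force between the fingers and bottle_blue below 0.02 N and height (world z) of bottle_blue above 0.06 m)).
It also fails if it takes over 96 s, if anything falls off the work surface, if the arm or the gripper's body presses on something with over 40 N, if the wrist force passes 120 N, or if a joint passes its speed limit or range.

## Working session

There is one attempt and no reset: what is moved stays moved. The work goes in short steps, Python scripts to look and compute and a shell command to move; the robot and the scene stay as the last step left them, time stands still between calls to the robot, and variables do not carry over. Pictures are saved under pics/ and viewed, at most 14 in all, crops included, and the job is handed in when it is done.

```bash
mkdir -p pics; cat > h.py <<'E'
import numpy as np, cv2
from bench import readout, capture, camera_params, bot, boxes_of, cut_out
def w(cam,p):
    c=camera_params(cam); return np.array(c["R"]).T@(np.array(p)-np.array(c["t"]))
def cloud(cam,depth,mask=None):
    c=camera_params(cam);K=np.array(c["K"]);v,u=np.nonzero((depth>0)&(mask if mask is not None else True))
    z=depth[v,u];P=np.stack([(u-K[0,2])*z/K[0,0],(v-K[1,2])*z/K[1,1],z],1)
    return (P-np.array(c["t"]))@np.array(c["R"])
E
python3 - <<'E'
from h import *
s=readout.state();print(s)
for cam in("top","side"):
    im,d=capture(cam);cv2.imwrite(f"pics/{cam}0.png",im);np.save(f"{cam}0.npy",d)
    c=camera_params(cam);print(cam,(-np.array(c["R"]).T@c["t"]).round(),np.array(c["R"])[2].round(2))
    for n in["grey_rack","teal_rack","bottle_red","bottle_yellow","bottle_green","bottle_blue","clip_red","clip_yellow","clip_green","clip_blue"]:
        print(n,[(w(cam,b["point"]).round(1).tolist(),round(b["conf"],2)) for b in boxes_of(cam,n)][:3])
E
```

```text
{'t': 0.0, 'qpos': array([-1.22400845e+00,  5.33555094e-02,  1.61426423e+00, -1.56088584e-05,
        1.47595948e+00, -1.19007045e-01]), 'joint_velocities': array([-0.00111536,  0.00109235, -0.00026305, -0.00030198,  0.00080355,
       -0.000655  ]), 'joint_efforts': array([-5.27705797e-04, -3.93674254e+01, -3.70181537e+01, -3.05420508e-04,
        7.05950733e-03,  1.70407048e-07]), 'tcp_pos': array([ 280.50521914, -557.87753308,  244.08158376]), 'orientation': array([-3.05485590e+00, -7.24619592e-01,  3.78636083e-04]), 'wrist_force': array([ 0.06119622, -0.09091526,  0.78511904]), 'moment': array([ 0.02519223, -0.06414706, -0.00939457]), 'grip_force': 0.0, 'gripper_width': 1.0000992468269336}
top [ 404.  -14. 1126.] [ 0.11  0.   -0.99]
grey_rack [([557.6, 195.9, 24.0], 0.56), ([520.8, 194.8, 93.2], 0.32)]
teal_rack [([514.5, -167.1, 18.2], 0.75)]
bottle_red [([521.2, 200.0, 91.1], 0.57)]
bottle_yellow [([637.5, 180.4, 87.0], 0.6), ([588.6, 232.5, 25.2], 0.4)]
bottle_green [([462.9, 213.2, 91.5], 0.66)]
bottle_blue [([581.8, 192.5, 94.5], 0.72)]
clip_red [([528.2, 241.4, 22.9], 0.61)]
clip_yellow [([648.4, 227.4, 27.0], 0.62), ([580.7, 194.4, 94.1], 0.35)]
clip_green [([465.8, 253.1, 23.0], 0.43)]
clip_blue [([587.8, 232.0, 26.0], 0.63)]
side [425. 672. 608.] [ 0.12 -0.76 -0.63]
grey_rack [([559.4, 225.3, 26.1], 0.63)]
teal_rack [([509.8, -157.9, 22.7], 0.87)]
bottle_red [([523.7, 217.0, 66.7], 0.67), ([510.0, -159.5, 21.8], 0.39), ([583.2, 205.7, 68.9], 0.37)]
bottle_yellow [([640.5, 192.5, 65.3], 0.73)]
bottle_green [([462.9, 224.6, 65.8], 0.77), ([656.6, 220.4, 25.3], 0.43), ([559.9, 225.7, 25.8], 0.35)]
bottle_blue [([583.1, 206.5, 68.9], 0.7)]
clip_red []
clip_yellow [([653.6, 225.6, 25.9], 0.49)]
clip_green [([527.1, 217.7, 65.9], 0.71), ([655.1, 224.9, 23.6], 0.51), ([471.1, 243.1, 29.3], 0.47)]
clip_blue [([592.1, 232.4, 25.8], 0.41), ([559.7, 227.7, 25.5], 0.31)]
```

View pics/top0.png

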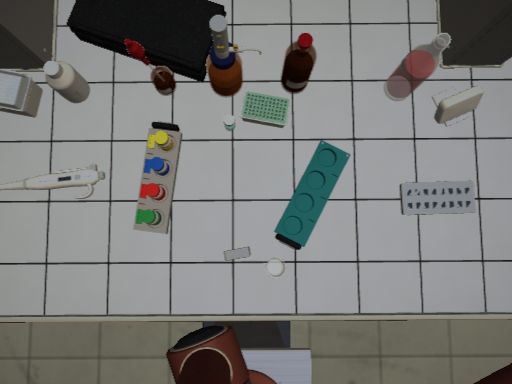

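View pics/side0.png

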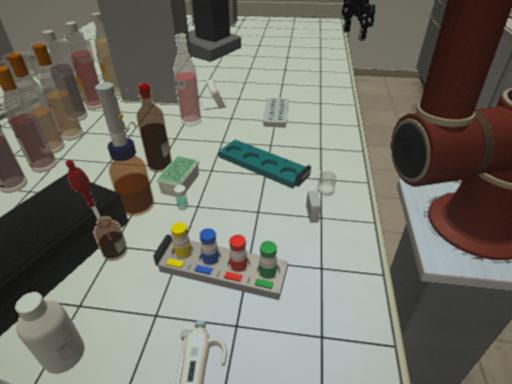

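The top view shows the grey rack with its grip at (165,126), then yellow (162,140), blue, red, and green (150,216). The teal grip is at (288,241) and its farthest well at (328,157). So yellow goes to y=-93, blue to -31, red to +31 and green to +93.

```bash
python3 - <<'E'
from h import *
for cam in("top","side"):
    im=cv2.imread(f"pics/{cam}0.png");d=np.load(f"{cam}0.npy")
    allp=cloud(cam,d)
    hsv=cv2.cvtColor(im,cv2.COLOR_BGR2HSV)
    m=(hsv[...,0]>80)&(hsv[...,0]<100)&(hsv[...,1]>120)
    P=cloud(cam,d,m)
    q=P[(abs(P[:,0]-510)<150)&(abs(P[:,1]+165)<120)]
    t=q[(q[:,2]>17)&(q[:,2]<28)]
    r=cv2.minAreaRect(t[:,:2].astype(np.float32));print(cam,"teal",len(t),t[:,2].mean(),r)
    c=np.array(r[0]);bx=cv2.boxPoints(r)
    e=[bx[1]-bx[0],bx[2]-bx[1]];l=max(e,key=np.linalg.norm);l=l/np.linalg.norm(l)
    if l[0]>0:l=-l   # towards grip (near robot)
    xa=np.array([l[1],-l[0]])
    print("y axis",l,"xaxis",xa)
    for y in(-93,-31,31,93):print(y,(c+xa*8+l*y).round(1))
    low=q[q[:,2]<14]; loc=np.stack([(low[:,:2]-c-8*xa)@xa,(low[:,:2]-c-8*xa)@l],1)
    for y in(-93,-31,31,93):
        k=loc[(abs(loc[:,0])<26)&(abs(loc[:,1]-y)<26)];print("  low",len(k),k.mean(0).round(1),k.min(0).round(1),k.max(0).round(1))
    # caps
    g=allp[(allp[:,2]>86)&(allp[:,2]<98)]
    for n,p in dict(y=(639,182),b=(582,193),r=(521,203),g=(463,214)).items():
        k=g[np.linalg.norm(g[:,:2]-p,axis=1)<24];print(n,len(k),k.mean(0).round(1),((k.min(0)+k.max(0))/2).round(1),np.ptp(k,axis=0).round(1))
    g=allp[(allp[:,2]>17)&(allp[:,2]<27)&(abs(allp[:,0]-555)<160)&(abs(allp[:,1]-200)<90)]
    print("grey",cv2.minAreaRect(g[:,:2].astype(np.float32)),len(g))
    k=allp[(allp[:,2]>32)&(allp[:,2]<44)&(np.linalg.norm(allp[:,:2]-[675,180],axis=1)<50)];print("greygrip",len(k),k.mean(0).round(1))
    k=allp[(allp[:,2]>32)&(allp[:,2]<44)&(np.linalg.norm(allp[:,:2]-[400,-120],axis=1)<60)];print("tealgrip",len(k),k.mean(0).round(1))
E
```

```text
top teal 2213 21.278993089599282 ((523.226318359375, -169.54498291015625), (78.3898696899414, 251.67909240722656), 61.89753723144531)
y axis [-0.88210666  0.47104973] xaxis [0.47104973 0.88210666]
-93 [ 609.  -206.3]
-31 [ 554.3 -177.1]
31 [ 499.6 -147.9]
93 [ 445.  -118.7]
  low 238 [ -0.2 -94.9] [ -21.3 -115.2] [ 21.2 -74.1]
  low 248 [ -0.3 -32.3] [-21.3 -52.8] [ 21.5 -11.2]
  low 250 [-0.6 30.2] [-21.8   9.4] [20.8 51.4]
  low 257 [-0.8 92.9] [-21.9  71.3] [ 22.6 114. ]
y 142 [645.4 186.9  90.5] [645.1 186.6  90.6] [30.2 30.3  9. ]
b 150 [584.6 196.4  90.7] [584.1 197.   90.9] [30.6 30.5  9.8]
r 154 [524.1 205.1  90.6] [524.4 205.1  91. ] [29.9 30.8  9.1]
g 151 [464.1 213.9  90.4] [464.2 214.4  91.2] [27.3 31.9  9.9]
grey ((564.761962890625, 206.45823669433594), (81.0114517211914, 269.44500732421875), 82.12026977539062) 2035
greygrip 146 [681.9 187.6  36.1]
tealgrip 151 [ 404.9 -106.9   36.1]
side teal 1013 21.681379532776734 ((524.5814819335938, -167.23825073242188), (80.96173858642578, 246.7944793701172), 62.6417350769043)
y axis [-0.88815033  0.45955297] xaxis [0.45955297 0.88815033]
-93 [ 610.9 -202.9]
-31 [ 555.8 -174.4]
31 [ 500.7 -145.9]
93 [ 445.7 -117.4]
  low 54 [ -11.4 -102.9] [ -26.  -118.2] [ 26.  -86.7]
  low 59 [-11.6 -40.3] [-25.7 -56.4] [  3.4 -23.4]
  low 73 [-11.8  22.6] [-25.4   5.5] [ 4.7 40.7]
  low 78 [-11.3  85.6] [-25.8  68. ] [  5.4 103.1]
y 163 [646.6 187.8  91.2] [647.6 186.3  90.1] [29.8 31.5  8.3]
b 174 [586.7 197.   91.2] [586.9 195.6  90.1] [29.9 30.2  7.6]
r 187 [526.4 206.4  91.3] [526.6 204.7  90.1] [30.1 31.4  8.2]
g 189 [466.2 214.9  91.3] [466.5 213.7  90.2] [29.1 30.9  7.6]
grey ((564.0782470703125, 205.1732940673828), (83.80121612548828, 263.7562255859375), 82.450439453125) 2640
greygrip 233 [676.4 193.4  36.9]
tealgrip 121 [ 394.8 -101.8   36.8]
```

```bash
python3 -m inch '[365,745,-40,-0.78,85,365,745,-40,-0.78,85,365,745,-40,-0.78,85,365,745,-40,-0.78,85,365,745,-40,-0.78,85]' 60; python3 -c "
from h import *
print(readout.state())"
```

```text
t: 1.6
tcp_pos: [388.3, -338.7, 233.7]
orientation: [3.113, -0.422, 0.001]
wrist_force: [1.0, -0.5, 0.3]
gripper_width: 0.996
grip_force: 0.0
{'t': 1.6, 'qpos': array([-8.61828454e-01, -2.06791942e-01,  1.87760913e+00,  2.02544412e-04,
        1.47023242e+00,  9.78229914e-01]), 'joint_velocities': array([ 8.11526110e-01, -3.29915246e-01,  3.17674005e-01,  2.26182863e-04,
        2.88004595e-03,  2.17444763e+00]), 'joint_efforts': array([ -4.98229355, -26.67509437, -37.06490993,  -0.10547533,
         0.13152097,  -1.81042224]), 'tcp_pos': array([ 388.32579354, -338.681877  ,  233.6926745 ]), 'orientation': array([ 3.11295120e+00, -4.21682568e-01,  8.47621057e-04]), 'wrist_force': array([ 1.00954321, -0.4908428 ,  0.34220141]), 'moment': array([ 0.04606799, -0.01682091, -0.04482889]), 'grip_force': 0.0, 'gripper_width': 0.9958452746375305}
```

```bash
python3 -m inch '[255,521,-68,-0.03,85,255,521,-68,-0.03,85,255,521,-68,-0.03,85,255,521,-68,-0.03,85,255,521,-68,-0.03,85]' >/dev/null; python3 -m inch '[145,297,-39,0,85,145,297,-39,0,85,145,297,-39,0,85,145,297,-39,0,85,145,297,-39,0,85]'; python3 -m inch '[0,0,0,0,85,0,0,0,0,85,0,0,0,0,85]'
```

```text
t: 2.6
tcp_pos: [606.6, 107.8, 175.2]
orientation: [3.108, -0.458, 0.001]
wrist_force: [0.5, -0.8, 0.3]
gripper_width: 0.993
grip_force: 0.0
t: 2.9
tcp_pos: [605.7, 105.0, 175.4]
orientation: [3.107, -0.46, 0.0]
wrist_force: [-0.5, -0.0, 0.3]
gripper_width: 0.994
grip_force: 0.0
```

```bash
python3 -m inch '[40,82,-10,0,85,40,82,-10,0,85,40,82,-10,0,85,40,82,-10,0,85]'; python3 - <<'E'
from h import *
for c in("top","side"):
    im,d=capture(c);cv2.imwrite(f"pics/{c}1.png",im)
    print([(w(c,b["point"]).round(1),b["conf"]) for b in boxes_of(c,"bottle_yellow")][:2])
im=cv2.imread("pics/side1.png")[150:310,100:320];cv2.imwrite("pics/s1c.png",cv2.resize(im,None,fx=3,fy=3))
E
```

```text
t: 3.3
tcp_pos: [645.8, 186.7, 165.3]
orientation: [3.107, -0.46, -0.0]
wrist_force: [0.1, 0.2, 0.2]
gripper_width: 0.994
grip_force: 0.0
[(array([638. , 170.9,  48.6]), 0.58)]
[(array([642.5, 195.1,  65.5]), 0.86), (array([532.4, 241.6,  27.8]), 0.72)]
```

View pics/s1c.png

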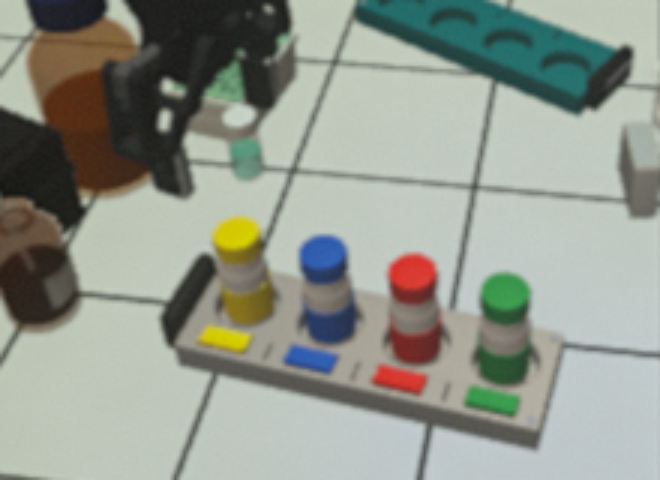

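The side crop shows the open jaws over the yellow cap at (238,235), with the fingertips at (180,185) and (260,90). I'll go down and grip.

```bash
python3 -m inch '[0,0,-40,0,85,0,0,-80,0,85,0,0,-110,0,85,0,0,-110,0,85,0,0,-110,0,85]'; python3 -m inch '[0,0,0,0,30,0,0,0,0,30,0,0,0,0,30,0,0,0,0,30,0,0,0,0,30]' 40;  python3 -m inch '[0,0,0,0,20,0,0,0,0,20,0,0,0,0,20,0,0,0,0,20,0,0,0,0,20]' 40
```

```text
t: 4.0
tcp_pos: [645.8, 186.9, 55.7]
orientation: [3.108, -0.46, -0.0]
wrist_force: [0.4, -0.6, 0.8]
gripper_width: 0.994
grip_force: 0.0
t: 4.5
tcp_pos: [647.0, 187.8, 57.1]
orientation: [-3.107, 0.459, -0.004]
wrist_force: [-0.5, -0.9, 5.8]
gripper_width: 0.375
grip_force: 40.2
t: 5.0
tcp_pos: [647.0, 187.8, 57.1]
orientation: [-3.107, 0.459, -0.004]
wrist_force: [-1.4, -1.1, 5.8]
gripper_width: 0.377
grip_force: 40.2
```

```bash
python3 -m inch '[0,0,15,0,20,0,0,45,0,20,0,0,80,0,20,0,0,110,0,20,0,0,110,0,20]'; python3 -m inch '[-4,-40,0,0,20,-8,-85,0,0,20,-12,-130,0,0,20,-16,-175,0,0,20,-20,-220,0,0,20]'; python3 -m inch '[-4,-45,0,0,20,-8,-90,0,0,20,-12,-135,0,0,20,-15,-165,0,0,20,-15,-172,0,0,20]';python3 -m inch '[0,0,0,0,20,0,0,0,0,20]'; python3 - <<'E'
from h import *
for c in("top","side"):
    im,d=capture(c);cv2.imwrite(f"pics/{c}2.png",im)
    print([(w(c,b["point"]).round(1),b["conf"]) for b in boxes_of(c,"bottle_yellow")][:2])
im=cv2.imread("pics/side2.png")[90:230,180:360];cv2.imwrite("pics/s2c.png",cv2.resize(im,None,fx=4,fy=4))
E
```

```text
t: 5.5
tcp_pos: [649.0, 188.4, 172.4]
orientation: [-3.104, 0.458, -0.016]
wrist_force: [-0.2, 0.6, 0.5]
gripper_width: 0.377
grip_force: 39.9
t: 6.0
tcp_pos: [624.8, -33.8, 164.3]
orientation: [-3.108, 0.458, 0.003]
wrist_force: [0.3, -0.1, -1.3]
gripper_width: 0.378
grip_force: 39.9
t: 6.5
tcp_pos: [609.7, -207.4, 164.3]
orientation: [3.107, -0.465, -0.002]
wrist_force: [-0.3, 0.5, -0.6]
gripper_width: 0.378
grip_force: 39.9
t: 6.7
tcp_pos: [610.7, -203.2, 164.6]
orientation: [-3.107, 0.458, 0.002]
wrist_force: [0.5, 2.0, -1.1]
gripper_width: 0.375
grip_force: 39.9
[]
[(array([ 604.8, -193.1,  149.5]), 0.51)]
```

View pics/s2c.png

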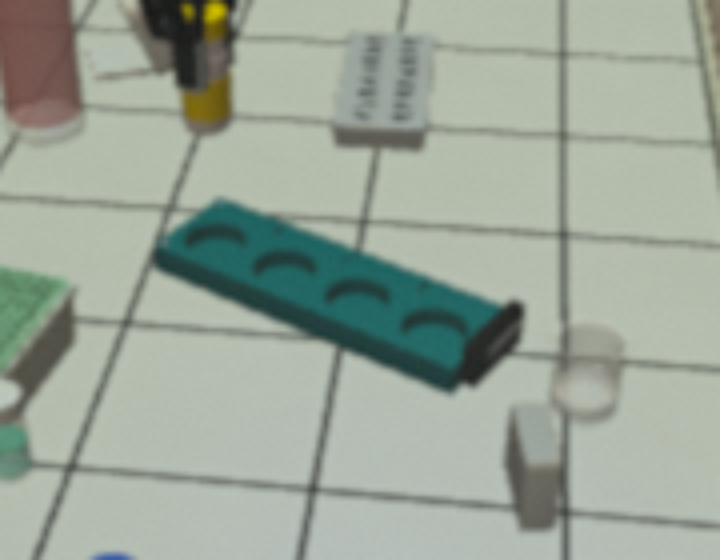

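The yellow bottle hangs upright at crop (205,90), in line with the far well at (215,237). I'll lower it and check.

```bash
python3 -m inch '[0,0,-30,0,20,0,0,-60,0,20,0,0,-84,0,20,0,0,-84,0,20,0,0,-84,0,20]'; python3 - <<'E'
from h import *
print(readout.state()["tcp_pos"])
for c in("side","top"):
    im,d=capture(c);cv2.imwrite(f"pics/{c}3.png",im)
    hsv=cv2.cvtColor(im,cv2.COLOR_BGR2HSV);m=(abs(hsv[...,0].astype(int)-27)<6)&(hsv[...,1]>120)
    P=cloud(c,d,m);P=P[(abs(P[:,0]-610)<60)&(abs(P[:,1]+205)<60)];print(c,len(P),P.min(0) if len(P) else 0,P.max(0) if len(P) else 0)
    for lo,hi in((100,120),(40,60)):
        q=P[(P[:,2]>lo)&(P[:,2]<hi)]
        if len(q):
            from scipy.optimize import least_squares
            r=least_squares(lambda a:np.hypot(q[:,0]-a[0],q[:,1]-a[1])-(15 if lo>90 else 17.2),[610,-205],loss="soft_l1");print(lo,r.x.round(1),len(q))
im=cv2.imread("pics/side3.png")[90:190,200:340];cv2.imwrite("pics/s3c.png",cv2.resize(im,None,fx=5,fy=5))
E
```

```text
t: 7.4
tcp_pos: [611.0, -203.7, 81.4]
orientation: [-3.108, 0.458, 0.001]
wrist_force: [0.7, 0.4, 0.8]
gripper_width: 0.373
grip_force: 39.9
[ 610.95937553 -203.71828414   81.36289889]
side 143 [ 595.82819694 -223.74849014   44.1141873 ] [ 624.72523209 -161.80587739  135.83501528]
100 [ 612.4 -206.1] 51
40 [ 613.2 -206. ] 46
top 0 0 0
```

View pics/s3c.png

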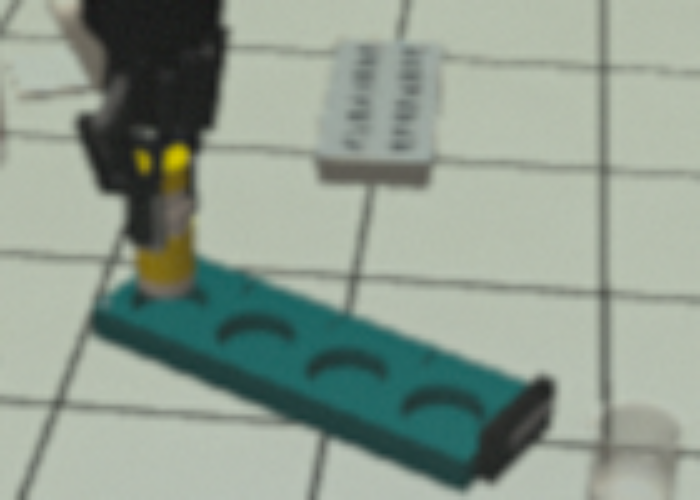

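The bottle is centred over the far well at crop (168,295). Small correction, then lower and release.

```bash
python3 -m inch '[-1,1,-8,0,20,-1,1,-16,0,20,-1,1,-22,0,20,-1,1,-25,0,20,-1,1,-25,0,20]'; python3 -m inch '[0,0,0,0,45,0,0,0,0,60,0,0,0,0,85,0,0,0,0,85,0,0,0,0,85]'; python3 -m inch '[0,0,30,0,85,0,0,70,0,85,0,0,110,0,85,0,0,110,0,85]'
```

```text
t: 8.0
tcp_pos: [610.4, -203.5, 57.1]
orientation: [3.108, -0.459, 0.001]
wrist_force: [-1.9, -0.0, 5.0]
gripper_width: 0.37
grip_force: 40.4
t: 8.5
tcp_pos: [609.8, -203.3, 56.1]
orientation: [-3.108, 0.459, 0.0]
wrist_force: [-0.9, 0.5, -0.0]
gripper_width: 0.995
grip_force: 0.0
t: 8.9
tcp_pos: [613.7, -205.0, 174.5]
orientation: [3.104, -0.458, 0.02]
wrist_force: [0.7, -0.4, 1.2]
gripper_width: 0.998
grip_force: 0.0
```

```bash
python3 -m inch '[-24,400,0,0,85,-24,400,0,0,85,-24,400,0,0,85,-24,400,0,0,85,-24,400,0,0,85]' >/dev/null; python3 -m inch '[-9,150,0,0,85,-9,150,0,0,85,-9,150,0,0,85,-9,150,0,0,85,-9,150,0,0,85]'; python3 - <<'E'
from h import *
from scipy.optimize import least_squares
im,d=capture("side");cv2.imwrite("pics/side4.png",im)
hsv=cv2.cvtColor(im,cv2.COLOR_BGR2HSV)
for n,h,p in(("yellow",27,(610,-205)),("blue",112,(585,196))):
    P=cloud("side",d,(abs(hsv[...,0].astype(int)-h)<8)&(hsv[...,1]>120));P=P[(abs(P[:,0]-p[0])<40)&(abs(P[:,1]-p[1])<40)&(P[:,2]>28)&(P[:,2]<60)]
    print(n,len(P),P[:,2].max(),least_squares(lambda a:np.hypot(P[:,0]-a[0],P[:,1]-a[1])-17.2,p,loss="soft_l1").x.round(1))
    print([(w("side",b["point"]).round(1),b["conf"]) for b in boxes_of("side","bottle_"+n)][:2])
cv2.imwrite("pics/s4c.png",cv2.resize(im[120:300,140:330],None,fx=3,fy=3))
E
```

```text
t: 9.9
tcp_pos: [585.4, 197.1, 165.5]
orientation: [3.108, -0.455, -0.001]
wrist_force: [-0.1, -0.3, -0.5]
gripper_width: 0.994
grip_force: 0.0
yellow 71 51.75340355138026 [ 612.6 -206.1]
[(array([ 608.8, -193.1,   59.7]), 0.87)]
blue 88 48.80294649152792 [587.2 195. ]
[(array([586.6, 207.3,  69. ]), 0.91)]
```

View pics/s4c.png

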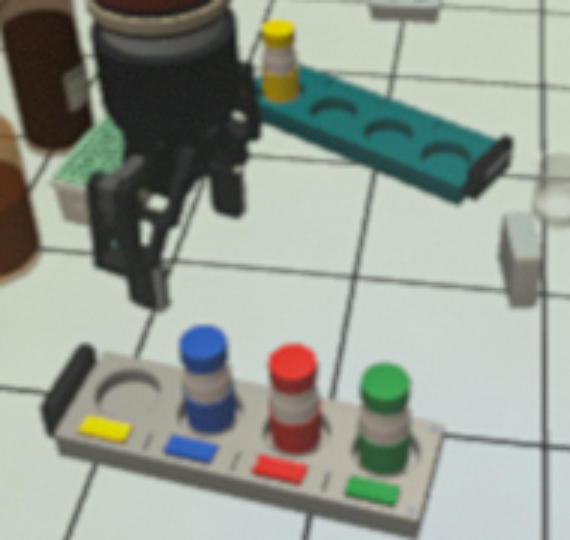

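Yellow stands upright in the far well at crop (282,65), and the jaws are over blue at (205,350). Next is blue.

```bash
python3 -m inch '[0,0,-40,0,85,0,0,-80,0,85,0,0,-110,0,85,0,0,-110,0,85,0,0,-110,0,85]'; python3 -m inch '[0,0,0,0,20,0,0,0,0,20,0,0,0,0,20,0,0,0,0,20,0,0,0,0,20]' 40; python3 -m inch '[0,0,15,0,20,0,0,45,0,20,0,0,80,0,20,0,0,110,0,20,0,0,110,0,20]'; python3 -m inch '[-4,-45,0,0,20,-7,-90,0,0,20,-11,-135,0,0,20,-14,-175,0,0,20,-18,-215,0,0,20]'; python3 -m inch '[-4,-45,0,0,20,-8,-90,0,0,20,-12,-135,0,0,20,-13,-153,0,0,20,-13,-157,0,0,20]'; python3 -m inch '[0,0,0,0,20,0,0,-30,0,20,0,0,-60,0,20,0,0,-82,0,20,0,0,-82,0,20]';python3 -m inch '[0,0,0,0,20,0,0,0,0,20]'; python3 - <<'E'
from h import *
from scipy.optimize import least_squares
im,d=capture("side");cv2.imwrite("pics/side5.png",im)
hsv=cv2.cvtColor(im,cv2.COLOR_BGR2HSV)
for n,h,p in(("blue",112,(555,-176)),):
    P=cloud("side",d,(abs(hsv[...,0].astype(int)-h)<8)&(hsv[...,1]>120));P=P[(abs(P[:,0]-p[0])<40)&(abs(P[:,1]-p[1])<40)&(P[:,2]>40)&(P[:,2]<80)]
    print(n,len(P),least_squares(lambda a:np.hypot(P[:,0]-a[0],P[:,1]-a[1])-17.2,p,loss="soft_l1").x.round(1))
E
```

```text
t: 10.55
tcp_pos: [586.1, 195.0, 56.3]
orientation: [3.107, -0.462, -0.001]
wrist_force: [-0.8, 0.2, 0.8]
gripper_width: 0.997
grip_force: 0.0
t: 11.05
tcp_pos: [587.1, 196.5, 58.0]
orientation: [-3.107, 0.459, -0.004]
wrist_force: [1.7, -0.3, 4.9]
gripper_width: 0.376
grip_force: 40.3
t: 11.55
tcp_pos: [588.9, 196.9, 172.9]
orientation: [-3.104, 0.458, -0.015]
wrist_force: [0.5, 0.5, 0.5]
gripper_width: 0.374
grip_force: 39.9
t: 12.05
tcp_pos: [566.7, -20.2, 165.0]
orientation: [-3.108, 0.459, 0.003]
wrist_force: [0.4, -0.5, 0.4]
gripper_width: 0.376
grip_force: 40.0
t: 12.55
tcp_pos: [554.1, -177.3, 165.2]
orientation: [-3.107, 0.464, 0.003]
wrist_force: [0.7, 0.7, -0.7]
gripper_width: 0.379
grip_force: 40.0
t: 13.05
tcp_pos: [552.2, -172.5, 79.8]
orientation: [-3.105, 0.455, 0.013]
wrist_force: [-0.8, 0.1, -0.9]
gripper_width: 0.371
grip_force: 40.0
t: 13.25
tcp_pos: [556.2, -175.5, 86.2]
orientation: [3.107, -0.457, 0.005]
wrist_force: [0.2, 0.5, -0.4]
gripper_width: 0.378
grip_force: 40.1
blue 65 [ 557.9 -177.6]
```

```bash
python3 -m inch '[0,0,-8,0,20,0,0,-16,0,20,0,0,-23,0,20,0,0,-27,0,20,0,0,-27,0,20]'; python3 -m inch '[0,0,0,0,45,0,0,0,0,60,0,0,0,0,85,0,0,0,0,85,0,0,0,0,85]'; python3 -m inch '[0,0,30,0,85,0,0,70,0,85,0,0,110,0,85,0,0,110,0,85]';  python3 -m inch '[-31,380,0,0,85,-31,380,0,0,85,-31,380,0,0,85,-31,380,0,0,85,-31,380,0,0,85]' >/dev/null; python3 -m inch '[-11,130,0,0,85,-11,130,0,0,85,-11,130,0,0,85,-11,130,0,0,85,-11,130,0,0,85]'
```

```text
t: 13.8
tcp_pos: [555.5, -176.0, 58.0]
orientation: [-3.108, 0.459, -0.001]
wrist_force: [-0.9, 1.9, 5.0]
gripper_width: 0.371
grip_force: 40.6
t: 14.3
tcp_pos: [554.8, -175.8, 57.0]
orientation: [-3.108, 0.459, 0.0]
wrist_force: [-0.1, -0.2, 0.1]
gripper_width: 0.995
grip_force: 0.0
t: 14.7
tcp_pos: [558.7, -177.5, 175.0]
orientation: [3.104, -0.458, 0.02]
wrist_force: [0.8, 0.4, 0.9]
gripper_width: 0.997
grip_force: 0.0
t: 15.7
tcp_pos: [523.1, 203.6, 166.5]
orientation: [3.107, -0.456, -0.001]
wrist_force: [-0.3, -0.7, 0.4]
gripper_width: 0.994
grip_force: 0.0
```

```bash
python3 -m inch '[2,1,-30,0,85,2,1,-75,0,85,2,1,-112,0,85,2,1,-112,0,85,2,1,-112,0,85]'; python3 -m inch '[0,0,0,0,20,0,0,0,0,20,0,0,0,0,20,0,0,0,0,20,0,0,0,0,20]' 40; python3 -m inch '[0,0,15,0,20,0,0,45,0,20,0,0,80,0,20,0,0,110,0,20,0,0,110,0,20]'; python3 -m inch '[-3,-45,0,0,20,-6,-90,0,0,20,-9,-135,0,0,20,-12,-175,0,0,20,-15,-215,0,0,20]'; python3 -m inch '[-4,-45,0,0,20,-8,-90,0,0,20,-9,-120,0,0,20,-10,-134,0,0,20,-10,-137,0,0,20]'; python3 -m inch '[0,0,0,0,20,0,0,-30,0,20,0,0,-60,0,20,0,0,-82,0,20,0,0,-82,0,20]';python3 -m inch '[0,0,0,0,20,0,0,0,0,20]'; python3 - <<'E'
from h import *
from scipy.optimize import least_squares
im,d=capture("side");cv2.imwrite("pics/side6.png",im)
hsv=cv2.cvtColor(im,cv2.COLOR_BGR2HSV).astype(int)
for n,h,p in(("red",0,(501,-147)),("blue",112,(555,-176))):
    dh=np.minimum(abs(hsv[...,0]-h),180-abs(hsv[...,0]-h))
    P=cloud("side",d,(dh<8)&(hsv[...,1]>120));P=P[(abs(P[:,0]-p[0])<40)&(abs(P[:,1]-p[1])<40)&(P[:,2]>30)&(P[:,2]<80)]
    print(n,len(P),least_squares(lambda a:np.hypot(P[:,0]-a[0],P[:,1]-a[1])-17.2,p,loss="soft_l1").x.round(1))
E
```

```text
t: 16.2
tcp_pos: [525.5, 203.2, 55.1]
orientation: [3.107, -0.461, -0.002]
wrist_force: [1.0, 0.4, 0.4]
gripper_width: 0.996
grip_force: 0.0
t: 16.7
tcp_pos: [526.8, 204.7, 57.1]
orientation: [-3.107, 0.458, -0.004]
wrist_force: [-1.1, 0.1, 6.4]
gripper_width: 0.382
grip_force: 39.6
t: 17.2
tcp_pos: [528.6, 205.3, 171.9]
orientation: [-3.104, 0.458, -0.015]
wrist_force: [0.5, -0.4, 0.5]
gripper_width: 0.379
grip_force: 40.1
t: 17.7
tcp_pos: [509.5, -12.0, 164.5]
orientation: [-3.108, 0.459, 0.002]
wrist_force: [1.4, -0.7, -1.8]
gripper_width: 0.385
grip_force: 40.1
t: 18.2
tcp_pos: [500.0, -148.5, 164.6]
orientation: [-3.107, 0.462, 0.002]
wrist_force: [0.5, -0.1, -0.7]
gripper_width: 0.38
grip_force: 40.1
t: 18.7
tcp_pos: [497.9, -144.7, 79.2]
orientation: [-3.106, 0.455, 0.012]
wrist_force: [-0.3, -0.4, -0.3]
gripper_width: 0.381
grip_force: 40.1
t: 18.9
tcp_pos: [501.9, -147.4, 85.1]
orientation: [3.107, -0.457, 0.004]
wrist_force: [-0.1, -0.6, 0.1]
gripper_width: 0.382
grip_force: 40.1
red 78 [ 502.6 -149. ]
blue 56 [ 556.5 -177.8]
```

```bash
python3 -m inch '[0,0,-8,0,20,0,0,-16,0,20,0,0,-23,0,20,0,0,-27,0,20,0,0,-27,0,20]'; python3 -m inch '[0,0,0,0,45,0,0,0,0,60,0,0,0,0,85,0,0,0,0,85,0,0,0,0,85]'; python3 -m inch '[0,0,30,0,85,0,0,70,0,85,0,0,110,0,85,0,0,110,0,85]';  python3 -m inch '[-35,362,0,0,85,-35,362,0,0,85,-35,362,0,0,85,-35,362,0,0,85,-35,362,0,0,85]' >/dev/null; python3 -m inch '[-11,113,0,0,85,-11,113,0,0,85,-11,113,0,0,85,-11,113,0,0,85,-11,113,0,0,85]'
```

```text
t: 19.45
tcp_pos: [501.3, -147.9, 57.1]
orientation: [-3.108, 0.459, -0.001]
wrist_force: [-0.8, 1.3, 5.7]
gripper_width: 0.373
grip_force: 40.7
t: 19.95
tcp_pos: [500.5, -147.6, 56.1]
orientation: [-3.108, 0.459, 0.0]
wrist_force: [1.0, -0.2, -0.2]
gripper_width: 0.994
grip_force: 0.0
t: 20.35
tcp_pos: [504.3, -149.3, 173.6]
orientation: [3.104, -0.458, 0.019]
wrist_force: [1.2, 0.1, -0.1]
gripper_width: 0.998
grip_force: 0.0
t: 21.35
tcp_pos: [465.4, 213.6, 165.7]
orientation: [3.107, -0.459, -0.001]
wrist_force: [0.1, -0.1, -1.0]
gripper_width: 0.996
grip_force: 0.0
```

```bash
python3 -m inch '[0,0,-30,0,85,0,0,-75,0,85,0,0,-110,0,85,0,0,-110,0,85,0,0,-110,0,85]'; python3 -m inch '[0,0,0,0,20,0,0,0,0,20,0,0,0,0,20,0,0,0,0,20,0,0,0,0,20]' 40; python3 -m inch '[0,0,15,0,20,0,0,45,0,20,0,0,80,0,20,0,0,110,0,20,0,0,110,0,20]'; python3 -m inch '[-3,-45,0,0,20,-6,-90,0,0,20,-9,-135,0,0,20,-11,-175,0,0,20,-13,-210,0,0,20]'; python3 -m inch '[-3,-45,0,0,20,-5,-85,0,0,20,-6,-110,0,0,20,-7,-120,0,0,20,-7,-122,0,0,20]'; python3 -m inch '[0,0,0,0,20,0,0,-30,0,20,0,0,-60,0,20,0,0,-82,0,20,0,0,-82,0,20]';python3 -m inch '[0,0,0,0,20,0,0,0,0,20]'; python3 - <<'E'
from h import *
from scipy.optimize import least_squares
im,d=capture("side");cv2.imwrite("pics/side7.png",im)
hsv=cv2.cvtColor(im,cv2.COLOR_BGR2HSV).astype(int)
for n,h,p in(("red",0,(501,-147)),("green",65,(446,-118))):
    dh=np.minimum(abs(hsv[...,0]-h),180-abs(hsv[...,0]-h))
    P=cloud("side",d,(dh<12)&(hsv[...,1]>120));P=P[(abs(P[:,0]-p[0])<40)&(abs(P[:,1]-p[1])<40)&(P[:,2]>30)&(P[:,2]<80)]
    print(n,len(P),least_squares(lambda a:np.hypot(P[:,0]-a[0],P[:,1]-a[1])-17.2,p,loss="soft_l1").x.round(1))
E
```

```text
t: 21.85
tcp_pos: [465.7, 212.9, 56.3]
orientation: [3.107, -0.462, -0.002]
wrist_force: [-0.8, 0.1, 0.3]
gripper_width: 0.994
grip_force: 0.0
t: 22.35
tcp_pos: [466.6, 214.5, 58.0]
orientation: [-3.107, 0.458, -0.004]
wrist_force: [-0.6, -1.2, 5.8]
gripper_width: 0.376
grip_force: 39.8
t: 22.85
tcp_pos: [468.5, 215.3, 172.8]
orientation: [-3.103, 0.458, -0.015]
wrist_force: [0.4, 0.3, -0.3]
gripper_width: 0.379
grip_force: 40.0
t: 23.35
tcp_pos: [451.5, 2.6, 165.6]
orientation: [3.108, -0.459, -0.001]
wrist_force: [0.5, 0.5, -1.3]
gripper_width: 0.376
grip_force: 40.1
t: 23.85
tcp_pos: [445.0, -118.2, 165.7]
orientation: [-3.107, 0.462, 0.002]
wrist_force: [-0.2, -0.1, -0.7]
gripper_width: 0.378
grip_force: 40.1
t: 24.35
tcp_pos: [442.8, -115.2, 80.4]
orientation: [-3.106, 0.455, 0.012]
wrist_force: [-0.6, 0.3, -1.0]
gripper_width: 0.374
grip_force: 40.1
t: 24.55
tcp_pos: [446.8, -117.7, 86.0]
orientation: [3.107, -0.457, 0.004]
wrist_force: [-0.3, 0.5, -1.2]
gripper_width: 0.378
grip_force: 40.1
red 66 [ 501.5 -149.6]
green 61 [ 447.9 -119.4]
```

Green is where it should be (expected about 447.5, -119.7). I'll lower, release, back off and inspect.

```bash
python3 -m inch '[0,0,-8,0,20,0,0,-16,0,20,0,0,-23,0,20,0,0,-27,0,20,0,0,-27,0,20]'; python3 -m inch '[0,0,0,0,45,0,0,0,0,60,0,0,0,0,85,0,0,0,0,85,0,0,0,0,85]'; python3 -m inch '[0,0,30,0,85,0,0,70,0,85,0,0,110,0,85,0,0,150,0,85,0,0,150,0,85]';  python3 -m inch '[0,240,0,0,85,0,240,0,0,85,0,240,0,0,85,0,240,0,0,85,0,240,0,0,85]'; python3 - <<'E'
from h import *
from scipy.optimize import least_squares
c0=np.array([523.3,-169.])
for c in("top","side"):
    im,d=capture(c);cv2.imwrite(f"pics/{c}8.png",im);g=cloud(c,d);g=g[(g[:,2]>80)&(g[:,2]<105)]
    for n,p in dict(y=(611,-205),b=(555.5,-176),r=(501,-147.5),gr=(446,-118.5)).items():
        k=g[np.linalg.norm(g[:,:2]-p,axis=1)<24];print(c,n,len(k),np.median(k,axis=0).round(1))
    if c=="top":a=im[120:270,240:380]
    else:b=im[120:270,200:340]
cv2.imwrite("pics/end.png",cv2.resize(np.hstack([a,b]),None,fx=2.8,fy=2.8))
E
```

```text
t: 25.1
tcp_pos: [446.2, -118.1, 58.0]
orientation: [-3.108, 0.459, -0.001]
wrist_force: [-1.9, 1.1, 4.7]
gripper_width: 0.382
grip_force: 40.7
t: 25.6
tcp_pos: [445.4, -117.7, 57.1]
orientation: [-3.108, 0.459, 0.0]
wrist_force: [0.7, 0.2, 0.4]
gripper_width: 1.0
grip_force: 0.0
t: 26.1
tcp_pos: [448.8, -119.2, 214.6]
orientation: [3.104, -0.458, 0.019]
wrist_force: [0.7, -0.1, 0.5]
gripper_width: 0.998
grip_force: 0.0
t: 26.6
tcp_pos: [444.8, 124.6, 206.6]
orientation: [-3.108, 0.457, 0.0]
wrist_force: [0.5, 0.3, -0.5]
gripper_width: 0.998
grip_force: 0.0
top y 158 [ 608.2 -202.6   91.3]
top b 158 [ 552.8 -175.    91. ]
top r 158 [ 498.1 -145.6   91.2]
top gr 155 [ 443.9 -117.3   90.9]
side y 90 [ 611.  -198.2   91.1]
side b 97 [ 556.  -170.    91.3]
side r 14 [ 514.  -144.3   90.9]
side gr 5 [ 457.9 -119.8   91.9]
```

View pics/end.png

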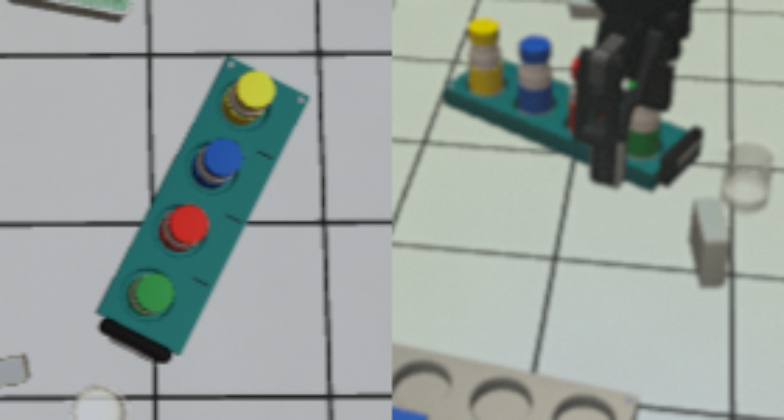

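In the left (top) view all four bottles stand upright in the teal wells: yellow (255,90), blue (222,160), red (187,225) and green (152,293) beside the grip. Cap tops are at about 91 mm, so they are seated. I'll let the arm settle and hand in.

```bash
python3 -m inch '[0,0,0,0,85,0,0,0,0,85,0,0,0,0,85]'; python3 -c "
from bench import bot
print(bot.job_done())"
```

```text
t: 27.0
tcp_pos: [445.6, 121.1, 207.0]
orientation: [3.107, -0.462, -0.0]
wrist_force: [-0.9, -0.1, 0.2]
gripper_width: 0.996
grip_force: 0.0
the job is handed in; nothing more can be done
None
```

All four bottles stand upright and seated in the teal rack in reverse order (yellow farthest from the grip, then blue, red, green beside it); the job was handed in at 27 s, and no verdict was returned.

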